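# Try the brake levers of a picture trolley

## Robot

A 6-joint arm with a two-finger parallel gripper is mounted at the origin on the work surface. World frame = base frame: x ahead of the robot, y to its left, z up, the work surface at z = 0. Lengths are in m, angles in rad, forces in N, time in s.
With the tool pointing down it reaches from about 0.225 to 0.875 m from the base axis. Payload 3.4 kg.
Tool frame: the origin (TCP) lies at the very end of the fingers, on their centre line; the grasp point (between the pads) lies manip.pinch_z behind it (manip.pinch_z is the distance from the TCP to the grasp point, in m); z points along the fingers, y is the direction in which the jaws open and shut (so a half turn about z gives the same grasp; the last joint's range is limited). The gripper opens to 85 mm and grips with 20 to 120 N. Pads are 22 mm wide; open, the fingers measure 114 mm over their backs; the gripper's body (76 mm by 85 mm) begins 54 mm behind the grasp point. The pads swing forward as they close: fully open they stand 13 mm farther back than shut.
Start: joints at [-1.283, 0.276, 1.505, -0, 1.361, -0.121], TCP at [0.229, -0.528, 0.231] pointing down, gripper open.
Joint ranges: [-2.89, 2.89], [-0.75, 2.08], [0.22, 2.7], [-1.18, 4.32], [0.11, 2.71], [-2.7, 2.7]. Speed limits (rad/s): [2.57, 2.57, 3.14, 3.14, 3.14, 3.14].

## Interface

Orientations are given as a unit quaternion [w, x, y, z].
In Python, from rig import manip, imaging, workorder gives the robot as it stands.
- The arm moves only by the tool apply_moves, never from a script. Its argument "moves" is one flat list of numbers, 7 for each row, row after row: the finger opening in m, from 0 to 0.0854, then the shift along the tool's x, y, z in m, then the turn, a rotation vector about the tool's x, y, z in rad. In form: [jaw, tx, ty, tz, rx, ry, rz, jaw, tx, ty, tz, rx, ry, rz, ...]. A call has exactly 8 rows; each row shifts and turns the pose as measured when the row begins, along the tool's axes as they then stand; what a row does not reach is not made up. A row lasts 1/12 s, in which the tool goes at most 41.7 mm and 7.16 degrees, less where a joint would pass 70% of its speed; a pose out of reach is approached as far as the arm can. A call with a gripper value outside its range is refused whole. The fingers move at their own pace and stop on an object; "newtons" is the grip in N (left out, the last holds). Time passes only in rows, so rows that do not move let the fingers close, or fill a call up. It gives the time, the measured TCP pose, the force and the opening at its end, in the units of the state.
- manip.get_state(): the state, without advancing time (a new reading comes with each control period).
- imaging.get_image(name): name is "side" or "top"; returns a dict with "image" (420x560x3 uint8, red, green, blue), "range_z" (420x560 float32, m along the optical axis (not along the pixel's ray), 0 where there is no reading), "fx", "fy", "cx", "cy" (pixels), "k1" (the pictures are not rectified: a ray, as slopes to the right and down, at radius r is drawn at 1 + k1 r^2 times it, then the intrinsics apply), "R" (3x3) and "t" (3): a world point X has camera coordinates R X + t. Camera axes: x right, y down, z forward; pixel columns grow to the right and rows downward; lengths in m; the calibration is good to about 2 mm. A picture is of the moment at which its call begins.
- workorder.sign_off(): hands the job in, once; it reports no verdict.
The state is a dict: "clock": time; "qpos": joint angles; "qd": joint speeds; "effort": joint torques, N m; "position": TCP position; "ee_rot": TCP orientation; "contact_force": force on the tool from outside, world axes, zero at the start; "moment": the same for the moment, N m; "width": finger opening in m.
Only numpy, scipy, OpenCV 4.12 (cv2) and the standard library are available. Lean on these libraries where they do the work, as an engineer would, in place of code of your own. Each camera call takes 0.05 s, during which the arm holds its last target.

## Task

Before the trolley is rolled out, try its two brake levers, first the left one and then the right one as seen from the robot: reach over the push bar, press the lever in towards the bar with the backs of the fingers until it stops short of the bar, lean on it there with a firm push of about 10 to 20 newtons for a full second, and let it spring back out before going to the next. Only press: do not hook or pinch the inner side of a lever, do not squeeze it against the bar, do not force it, and leave the things on the table and in the tray where they are. Finish with both levers out and the robot clear.

Things in the scene. Friction and masses are not known exactly. Their poses are not given: they have to be found in the camera images.
- trolley: Fixed trolley parked beyond the table, its blue push bar (28 mm tube) level, 170 mm above the table. Origin: middle of the bar's axis; x level away from the robot, square to the bar (the levers' side), y along the bar to the robot's left, z up. Black grips, 33 mm diameter, 128 to 248 mm from the middle. From 255 to 300 mm the tube bends away and goes down 170 mm beyond the bar
- tray (a point): Centre of the floor of the trolley's grey open tray: 112 mm beyond the bar (x) and 127 mm below its axis. Tray 105 mm (x) by 570 mm (y), rim 90 mm below the bar's axis. Between levers and uprights, above the tray, there is free air
- clamp_left: Black clamp of the left brake lever on the bar, 24 mm wide along the bar, origin on the bar's axis, axes as the trolley's; it sits 75 to 105 mm left (+y) of the bar's middle, different each time. The lever's upright pivot pin is 36 mm beyond the bar's axis (+x)
- clamp_right: Black clamp of the right brake lever, mirror image, 75 to 105 mm right (-y) of the bar's middle, different each time; axes as the trolley's
- lever_left (a joint): Left brake lever about its upright pivot, rad: 0 = out, growing as the blade swings level towards bar and robot. It stops at 0.30, with about 20 mm left between blade and grip; the stop is firm: under 10 to 20 N the lever gives less than 0.015 more. The return spring takes 1.5 N at the press point to start, 5 N at the stop
- lever_right (a joint): Right brake lever, mirror image of the left, the same spring and firm stop, but it stops at 0.24 rad, with nearly 30 mm left to the grip (about 4 N of spring there)
- left_press (a point): Point on the outer face (the face away from bar and robot) of the left lever's blade, at mid height, where the finger backs should press; it moves with the lever. It lies 85 mm along the bar outwards (+y) of the pivot. Its x axis points out of that face (away from the bar when the lever is out). At rest it is 81 mm beyond the bar's axis; at the stop about 54 mm
- right_press (a point): The same on the right lever (85 mm to -y of its pivot); at rest 81 mm and at the stop about 60 mm beyond the bar's axis
- left_blade: Outer half of the left lever's blade, bare aluminium, from 45 mm to 127 mm outwards (+y) of the pivot, 16 mm tall and level with the bar's axis, ending in a 17 mm ball (whole blade 10 mm thick). This face may be pressed. Origin at the lever's pivot, axes those of the trolley when the lever is out
- right_blade: Outer half of the right lever's blade, mirror image, origin at its pivot
- left_inner: Inner half of the left lever's blade, the black rubber-faced side towards the bar, which the fingers must leave alone; origin at the pivot
- right_inner: Inner half of the right lever's blade, the black side towards the bar; origin at the pivot
- tape_roll: Bystander on the table: brown parcel tape roll lying flat, 104 mm diameter, 48 mm tall
- frame_sample: Bystander on the table: dark L-shaped frame corner with gilt edge, two 135 mm arms, 25 mm tall, origin at its corner
- screwdriver: Bystander on the table: screwdriver lying flat
- ring_jar: Bystander on the table: glass jar with a grey cap, 68 mm diameter, 85 mm tall
- spray_bottle: Bystander standing in the tray near its middle, between the two levers: white spray bottle with a blue band and a red head, 68 mm diameter, 168 mm tall, so its head stands about 40 mm higher than the bar's axis
- green_tape: Bystander in the trolley's tray: roll of green tape lying flat, 84 mm diameter, 24 mm tall
- sanding_block: Bystander in the tray: cork sanding block, 55 x 95 x 26 mm
- pencil: Bystander on the table: red carpenter's pencil, 150 mm long, 11 mm thick

How it is judged:
By the outcome, as a careful person would: the job done as asked, in the order asked, and still so for the second after the job is handed in, with the robot touching nothing.
It also fails if it takes over 64 s, if anything falls off the work surface, if the arm or the gripper's body presses on something with over 40 N, if the wrist force passes 120 N, or if a joint passes its speed limit or range.

## Working session

There is one attempt and no reset: what is moved stays moved. The work goes in short steps, Python scripts to look and compute and a tool call to move; the robot and the scene stay as the last step left them, time stands still between calls to the robot, and variables do not carry over. Pictures are saved under pics/ and viewed, and the job is handed in when it is done.

Besides the shell and the picture viewer there is one more tool, called as name(argument=value, ...) on one line, values as JSON. apply_moves: Moves the arm, as the interface text tells. Its arguments: {"type":"object","properties":{"moves":{"type":"array"},"newtons":{"type":"number"}},"required":["moves"]}

```bash
mkdir -p pics; ls; cat > h.py <<'E'
import numpy as np, cv2
from rig import manip, imaging, workorder
def save(n,fn):
    d=imaging.get_image(n); cv2.imwrite('pics/'+fn,d['image'][:,:,::-1]); np.save('pics/'+fn[:-4]+'.npy',d,allow_pickle=True); return d
def load(fn): return np.load('pics/'+fn+'.npy',allow_pickle=True).item()
def ray(d,u,v):
    K=np.array([[d['fx'],0,d['cx']],[0,d['fy'],d['cy']],[0,0,1.]])
    p=cv2.undistortPoints(np.array([[[u,v]]],float),K,np.array([d['k1'],0,0,0.]))[0,0]
    R=np.array(d['R']);t=np.array(d['t']); return -R.T@t, R.T@np.array([p[0],p[1],1.])
def onz(d,u,v,z):
    o,r=ray(d,u,v); return o+r*(z-o[2])/r[2]
def deep(d,u,v):
    o,r=ray(d,u,v); return o+r*d['range_z'][int(round(v)),int(round(u))]
E
python3 - <<'E'
from h import *
s=manip.get_state();print(s, manip.pinch_z)
for n in('side','top'):
    d=save(n,n+'0.png');print(n,d['fx'],d['cx'],d['cy'],d['k1'],np.round(d['R'],3),np.round(d['t'],3), -np.array(d['R']).T@np.array(d['t']))
E
```

```text
pics
{'clock': 0.0, 'qpos': array([-1.28296886e+00,  2.76578213e-01,  1.50618103e+00, -1.55233326e-06,
        1.36068755e+00, -1.21047140e-01]), 'qd': array([-0.00033452,  0.00051873,  0.00093409,  0.00092701, -0.00034107,
        0.00013928]), 'effort': array([-1.08752061e-03, -4.16767645e+01, -2.45801532e+01, -5.85207249e-05,
        1.11244130e-02,  3.23514587e-05]), 'position': array([ 0.22841909, -0.52708378,  0.2304302 ]), 'ee_rot': array([-9.23785445e-04,  9.79174923e-01,  2.03016283e-01, -7.79752727e-05]), 'contact_force': array([ 0.4732197 , -0.46898193,  0.49639043]), 'moment': array([-0.0065264 , -0.08136685, -0.00480001]), 'width': 0.08527589464817345} 0.0187
side 464.4225201080559 284.94092680558197 202.91263471109966 -0.0516742264666724 [[ 0.989 -0.149  0.005]
 [-0.094 -0.649 -0.755]
 [ 0.116  0.746 -0.655]] [-0.516  0.125  1.227] [ 0.37999246 -0.91141772  0.9014984 ]
top 432.49729781384104 278.8349239260689 209.35154975077685 -0.018850229950299408 [[ 0.013 -0.999  0.03 ]
 [-0.996 -0.016 -0.093]
 [ 0.094 -0.029 -0.995]] [-0.031  0.525  0.994] [0.42971849 0.00565314 1.03920957]
```

View pics/side0.png

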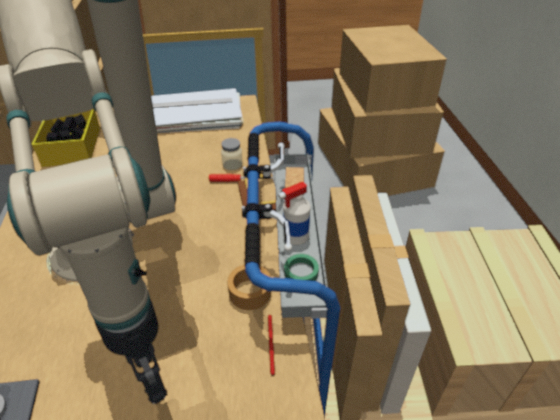

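View pics/top0.png

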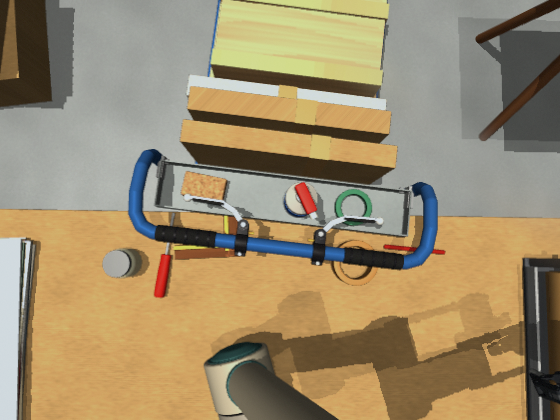

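The top view shows the bar running from about (155,232) to (410,262). The clamps are near (241,240) and (319,247), and the lever balls near (188,198) and (380,221). Next I'll measure these.

```bash
python3 - <<'E'
from h import *
d=load('top0');im=d['image']
c=im[150:290,120:450,::-1];cv2.imwrite('pics/topz.png',cv2.resize(c,None,fx=2.4,fy=2.4,interpolation=cv2.INTER_CUBIC))
hsv=cv2.cvtColor(im,cv2.COLOR_RGB2HSV)
blue=(hsv[...,0]>100)&(hsv[...,0]<120)&(hsv[...,1]>150)&(hsv[...,2]>60)
dark=(hsv[...,2]<70)
# bar: per column from 165 to 400, mean row of blue|dark in rows 220..275
pts=[]
for u in list(range(218,232))+list(range(252,312))+list(range(328,342)):
    r=[v for v in range(225,272) if blue[v,u]]
    if len(r)>6: pts.append((u,(r[0]+r[-1])/2,len(r)))
pts=np.array(pts);print(pts[::8])
P=np.array([onz(d,u,v,0.17) for u,v,_ in pts])
f=np.polyfit(P[:,1],P[:,0],1);print('bar x=',f,'res',np.std(P[:,0]-np.polyval(f,P[:,1])))
for u,v in((190,235),(270,244),(370,258),(280,245)):print(u,v,deep(d,u,v))
for n,(u,v) in dict(cl=(241,240),cr=(319,247),bl=(188,198),br=(380,221)).items(): print(n,onz(d,u,v,.17),deep(d,u,v))
E
```

```text
[[218.  239.5  12. ]
 [226.  240.5  12. ]
 [254.  244.   13. ]
 [262.  245.   13. ]
 [270.  246.   13. ]
 [278.  247.   13. ]
 [286.  247.5  12. ]
 [294.  248.5  12. ]
 [302.  249.5  12. ]
 [310.  250.5  12. ]
 [334.  253.5  12. ]]
bar x= [0.10603043 0.4381568 ] res 0.0003263973505435411
190 235 [0.45667851 0.15408105 0.18848214]
270 244 [ 0.44131155 -0.00260637  0.18404008]
370 258 [ 0.41627035 -0.20021155  0.18740908]
280 245 [ 0.43959808 -0.0223283   0.18472531]
cl [0.44870839 0.05540185 0.17      ] [0.4482435  0.05418395 0.19127918]
cr [ 0.43677952 -0.10126146  0.17      ] [ 0.43662879 -0.09897919  0.18855469]
bl [0.53158813 0.16367524 0.17      ] [0.53079363 0.1624428  0.17677914]
br [ 0.49094397 -0.2253838   0.17      ] [ 0.4904147  -0.22338657  0.17751399]
```

View pics/topz.png

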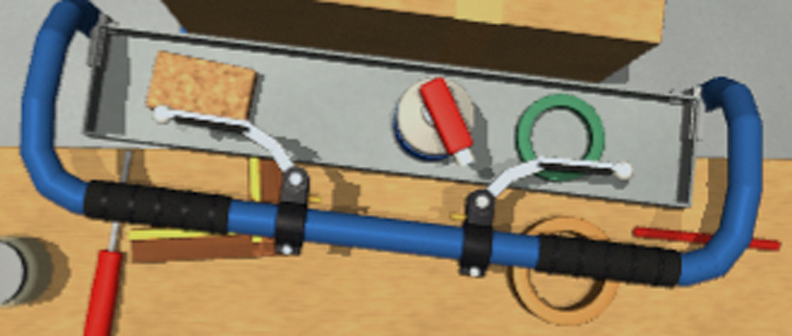

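```bash
python3 - <<'E'
from h import *
d=load('top0');z=lambda a,b:(120+a/2.4-.3,150+b/2.4-.3)
a=np.arctan(0.10603);ex=np.array([np.cos(a),-np.sin(a)]);ey=np.array([np.sin(a),np.cos(a)])
G=dict(glo=z(85,200),gli=z(230,216),gri=z(538,250),gro=z(681,268),pinL=z(296,178),pinR=z(482,201),ballL=z(162,114),ballR=z(624,171),clL=z(291,220),clR=z(475,240))
p0=np.array([0.43816,0.])
r={}
for k,(u,v) in G.items():
    zz=.17 if k[0]!='p' else .19
    P=onz(d,u,v,zz)[:2]-p0; r[k]=(P@ex,P@ey);print(k,np.round(r[k],4),np.round(deep(d,u,v),4))
m=np.mean([r[k][1] for k in('glo','gli','gri','gro')]);print('mid y along',m,[r[k][1]-m for k in r])
print('centre',p0+m*ey,a)
E
```

```text
glo [-0.002   0.2278] [0.4596 0.2224 0.1872]
gli [-0.0008  0.1067] [0.4483 0.1044 0.1857]
gri [ 0.0015 -0.1522] [ 0.4238 -0.1488  0.1851]
gro [ 0.0007 -0.2739] [ 0.4104 -0.2675  0.1855]
pinL [0.0361 0.055 ] [0.4799 0.0509 0.1909]
pinR [ 0.0357 -0.0985] [ 0.4633 -0.1019  0.1888]
ballL [0.0771 0.1744] [0.5323 0.1639 0.1777]
ballR [ 0.0763 -0.2179] [ 0.4905 -0.2228  0.1775]
clL [0.0019 0.056 ] [0.4456 0.0543 0.1894]
clR [ 0.0036 -0.0987] [ 0.4313 -0.096   0.1907]
mid y along -0.022893824815738095 [np.float64(0.25070457370064547), np.float64(0.12961526025492714), np.float64(-0.12928873801713958), np.float64(-0.2510310959384331), np.float64(0.0779429635407924), np.float64(-0.07561006811301993), np.float64(0.19732316154543708), np.float64(-0.19504761119345154), np.float64(0.07885440452716035), np.float64(-0.07577394500477325)]
centre [ 0.4357461  -0.02276621] 0.10563531639544797
```

apply_moves(moves=[0,0,0,-0.008,0,0,-0.12,0,0,0,-0.008,0,0,-0.12,0,0,0,-0.008,0,0,-0.12,0,0,0,-0.008,0,0,-0.12,0,0,0,-0.008,0,0,-0.12,0,0,0,-0.008,0,0,-0.12,0,0,0,-0.008,0,0,-0.12,0,0,0,-0.008,0,0,-0.12], newtons=20)

```text
clock: 0.77
position: [0.2274, -0.5236, 0.29]
ee_rot: [-0.008, 0.763, 0.647, 0.004]
contact_force: [0.3, 0.7, -0.2]
width: 0.0
```

```bash
cat > rel.py <<'E'
from h import *
from scipy.spatial.transform import Rotation as Ro
a=0.10563;C=np.array([0.4357,-0.0228,0.17]);ex=np.array([np.cos(a),-np.sin(a),0]);ey=np.array([np.sin(a),np.cos(a),0])
def go(x,y,z):
    s=manip.get_state();p=s['position'];q=s['ee_rot'];R=Ro.from_quat([q[1],q[2],q[3],q[0]]).as_matrix()
    T=C+x*ex+y*ey;T[2]=z
    Rt=np.stack([ey,ex,[0,0,-1]],1)
    d=p-C
    f=s['contact_force']
    print('t',round(s['clock'],2),'tro',np.round([d@ex,d@ey,p[2]],4),'q',np.round(s['qpos'],3),'w',round(s['width'],4),'f tro',np.round([f@ex,f@ey,f[2]],2))
    print(' shift tool',np.round(R.T@(T-p),4),'turn',np.round(Ro.from_matrix(R.T@Rt).as_rotvec(),4))
E
python3 -c "
from rel import *
go(.125,.163,.28)"
```

```text
t 0.77 tro [-0.1544 -0.52    0.29  ] q [-1.283  0.253  1.393  0.     1.513 -1.119] w 0.0 f tro [ 0.2   0.74 -0.2 ]
 shift tool [0.6979 0.2392 0.0192] turn [-0.0072 -0.0159 -0.0584]
```

apply_moves(moves=[0,0.034,0.012,0,-0.004,-0.008,-0.03,0,0.034,0.012,0,-0.003,-0.008,-0.03,0,0.034,0.012,0,0,0,0,0,0.034,0.012,0,0,0,0,0,0.034,0.012,0,0,0,0,0,0.034,0.012,0,0,0,0,0,0.034,0.012,0,0,0,0,0,0.034,0.012,0,0,0,0])

```text
clock: 1.43
position: [0.3537, -0.2614, 0.2863]
ee_rot: [-0.0, 0.745, 0.667, -0.002]
contact_force: [0.6, 0.4, 0.3]
width: 0.0004
```

```bash
python3 -c "
from rel import *
go(.125,.163,.28)"
```

```text
t 1.43 tro [-0.0564 -0.2459  0.2863] q [-0.792  0.04   1.662 -0.003  1.44  -0.682] w 0.0004 f tro [0.56 0.45 0.26]
 shift tool [0.4096 0.1798 0.005 ] turn [-0.0026  0.0022 -0.0039]
```

apply_moves(moves=[0,0.036,0.015,0,0,0,0,0,0.036,0.015,0,0,0,0,0,0.036,0.015,0,0,0,0,0,0.036,0.015,0,0,0,0,0,0.036,0.015,0,0,0,0,0,0.036,0.015,0,0,0,0,0,0.036,0.015,0,0,0,0,0,0.036,0.015,0,0,0,0])

```text
clock: 2.1
position: [0.5061, 0.0273, 0.2836]
ee_rot: [-0.001, 0.745, 0.667, -0.003]
contact_force: [0.6, -1.1, 0.3]
width: -0.0001
```

```bash
python3 -c "
from rel import *
go(.125,.163,.28)"
```

```text
t 2.1 tro [0.0647 0.0572 0.2836] q [-0.082  0.149  1.544 -0.003  1.453  0.03 ] w -0.0001 f tro [ 0.71 -0.99  0.32]
 shift tool [0.1061 0.0597 0.0031] turn [-0.0048  0.0027 -0.006 ]
```

apply_moves(moves=[0,0.025,0.014,0,-0.004,0.002,-0.004,0,0.025,0.014,0,0,0,0,0,0.025,0.014,0,0,0,0,0,0.018,0.01,0,0,0,0,0,0.01,0.006,0,0,0,0,0,0.005,0.004,0,0,0,0,0,0,0,0,0,0,0,0,0,0,0,0,0,0])

```text
clock: 2.77
position: [0.5822, 0.142, 0.2784]
ee_rot: [-0.003, 0.74, 0.672, -0.003]
contact_force: [0.2, 0.4, 0.5]
width: -0.0
```

```bash
python3 -c "
from rel import *
go(.120,.163,.150)
d=save('top','top1.png');d=save('side','side1.png')"
```

```text
t 2.77 tro [0.1283 0.1793 0.2784] q [0.122 0.296 1.361 0.002 1.493 0.218] w -0.0 f tro [0.15 0.43 0.49]
 shift tool [-0.0162 -0.0074  0.1284] turn [-0.0082  0.      0.0096]
```

View pics/side1.png

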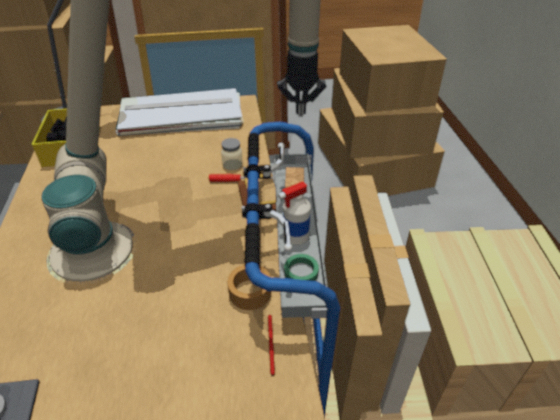

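View pics/top1.png

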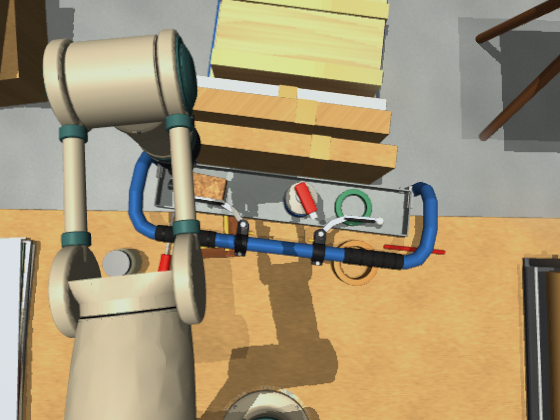

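The gripper is closed and hangs above and beyond the left lever, tip at about (302,112) in the side view. I'll zoom in to check how far the knuckles flare before going down.

```bash
python3 -c "
from h import *
im=load('side1')['image'][40:180,230:370,::-1];cv2.imwrite('pics/z1.png',cv2.resize(im,None,fx=4,fy=4,interpolation=cv2.INTER_CUBIC))"
```

```text
(no output)
```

View pics/z1.png

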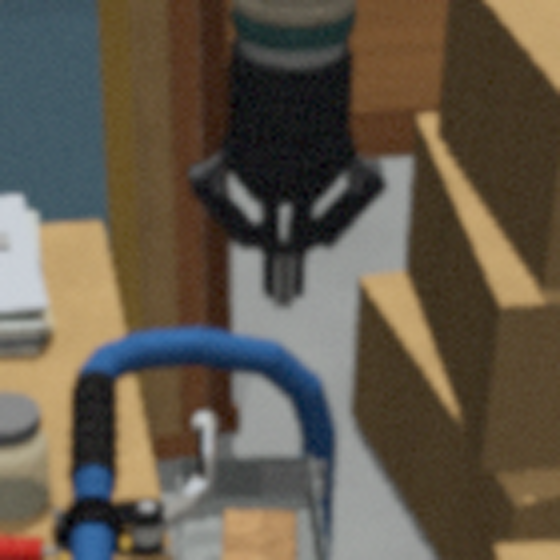

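apply_moves(moves=[0,-0.004,-0.001,0.01,-0.004,0,0.005,0,-0.004,-0.001,0.016,-0.003,0,0.003,0,-0.003,-0.001,0.018,0,0,0,0,-0.002,-0.001,0.018,0,0,0,0,-0.001,-0.001,0.018,0,0,0,0,0,0,0.015,0,0,0,0,0,0,0.008,0,0,0,0,0,0,0,0,0,0])

```text
clock: 3.53
position: [0.5724, 0.1176, 0.1772]
ee_rot: [0.003, 0.747, 0.665, 0.002]
contact_force: [-0.4, 0.9, -1.3]
width: 0.0001
```

```bash
python3 -c "
from rel import *
go(.110,.163,.153)"
```

```text
t 3.53 tro [0.1212 0.1541 0.1772] q [ 0.086  0.321  1.577 -0.003  1.237  0.203] w 0.0001 f tro [-0.46  0.9  -1.26]
 shift tool [ 0.0088 -0.0114  0.0241] turn [ 0.0068  0.0017 -0.0111]
```

apply_moves(moves=[0,0.003,0,0.006,0.003,0.001,-0.005,0,0.002,0,0.006,0.003,0,-0.003,0,0.001,0,0.005,0,0,-0.002,0,0.001,-0.002,0.004,0,0,0,0,0,-0.003,0.002,0,0,0,0,0,-0.003,0,0,0,0,0,0,-0.002,0,0,0,0,0,0,0,0,0,0,0])

```text
clock: 4.2
position: [0.5642, 0.1258, 0.1557]
ee_rot: [0.002, 0.744, 0.668, 0.002]
contact_force: [0.2, 0.3, 0.1]
width: -0.0001
```

```bash
python3 -c "
from rel import *
go(.100,.163,.153)
save('side','side2.png')
im=load('side2')['image'][90:270,200:380,::-1];cv2.imwrite('pics/z2.png',cv2.resize(im,None,fx=3.3,fy=3.3,interpolation=cv2.INTER_CUBIC))"
```

```text
t 4.2 tro [0.1121 0.1613 0.1557] q [ 1.000e-01  3.290e-01  1.623e+00 -1.000e-03  1.184e+00  2.070e-01] w -0.0001 f tro [0.15 0.31 0.13]
 shift tool [ 0.0017 -0.0121  0.0026] turn [ 0.006  -0.0004 -0.0012]
```

View pics/z2.png

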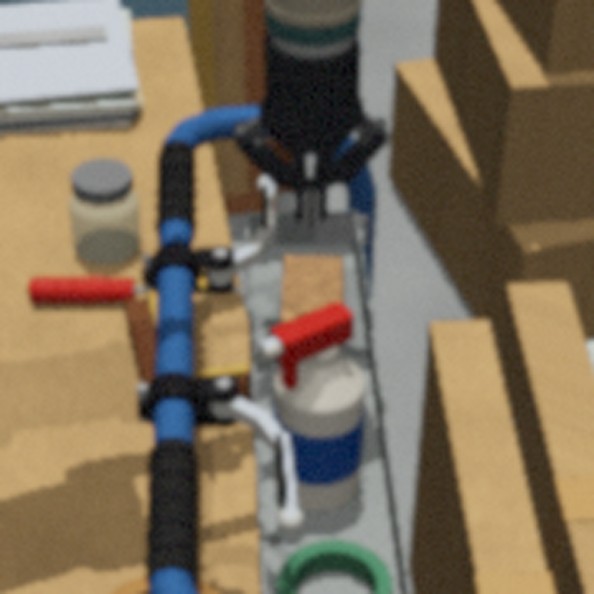

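The fingers, around (310,200) in the zoom, are beyond the lever with a clear gap. I'll close in slowly now.

apply_moves(moves=[0,0.001,-0.003,0.001,0.003,0,0,0,0,-0.003,0.001,0.002,0,0,0,0,-0.003,0,0,0,0,0,0,-0.003,0,0,0,0,0,0,-0.003,0,0,0,0,0,0,-0.003,0,0,0,0,0,0,-0.003,0,0,0,0,0,0,-0.003,0,0,0,0])

```text
clock: 4.92
position: [0.5426, 0.1307, 0.1551]
ee_rot: [0.002, 0.744, 0.668, 0.005]
contact_force: [3.7, 1.3, -1.9]
width: 0.0
```

```bash
python3 -c "
from rel import *
go(.067,.163,.153)"
```

```text
t 4.92 tro [0.0901 0.1639 0.1551] q [0.111 0.298 1.671 0.002 1.161 0.217] w 0.0 f tro [ 3.55  1.65 -1.87]
 shift tool [-0.001  -0.0231  0.0018] turn [ 0.0102 -0.0041 -0.002 ]
```

apply_moves(moves=[0,0.0015,-0.003,0.001,0.004,-0.002,-0.03,0,0.0015,-0.003,0.001,0.003,-0.001,-0.03,0,0.0015,-0.003,0,0.002,0,-0.03,0,0.002,-0.003,0,0,0,-0.03,0,0.002,-0.003,0,0,0,-0.03,0,0.002,-0.003,0,0,0,-0.03,0,0.002,-0.003,0,0,0,-0.03,0,0.002,-0.003,0,0,0,-0.03])

```text
clock: 5.58
position: [0.5244, 0.1428, 0.1548]
ee_rot: [0.009, 0.65, 0.76, 0.003]
contact_force: [4.3, -1.0, -1.3]
width: 0.0
```

```bash
python3 -c "
from rel import *
go(.066,.176,.153)"
```

```text
t 5.58 tro [0.0707 0.174  0.1548] q [ 0.144  0.276  1.706 -0.01   1.144 -0.008] w 0.0 f tro [ 4.35 -0.59 -1.34]
 shift tool [ 0.0032 -0.0041  0.0017] turn [0.0174 0.0072 0.2616]
```

apply_moves(moves=[0,0.001,-0.002,0,0.005,0.002,-0.01,0,0.001,-0.002,0,0.004,0.002,-0.01,0,0.001,-0.002,0,0.003,0.001,-0.01,0,0,-0.002,0,0,0,0,0,0,-0.002,0,0,0,0,0,0,-0.002,0,0,0,0,0,0,-0.002,0,0,0,0,0,0,-0.002,0,0,0,0])

```text
clock: 6.25
position: [0.5226, 0.1441, 0.1553]
ee_rot: [0.014, 0.636, 0.772, 0.01]
contact_force: [6.1, 2.0, -4.0]
width: -0.0001
```

```bash
python3 -c "
from rel import *
go(.066,.176,.153)"
```

```text
t 6.25 tro [0.0689 0.1751 0.1553] q [ 0.145  0.265  1.721 -0.007  1.123 -0.045] w -0.0001 f tro [ 5.87  2.6  -4.  ]
 shift tool [ 0.0017 -0.0025  0.0022] turn [0.0341 0.0028 0.2985]
```

apply_moves(moves=[0,0,-0.003,0,0.004,0,0,0,0,-0.003,0,0.004,0,0,0,0,-0.004,0,0.004,0,0,0,0,-0.004,0,0.004,0,0,0,0,-0.004,0,0.004,0,0,0,0,-0.004,0,0.004,0,0,0,0,-0.004,0,0.004,0,0,0,0,-0.004,0,0.004,0,0])

```text
clock: 6.92
position: [0.523, 0.1441, 0.1568]
ee_rot: [0.022, 0.636, 0.771, 0.022]
contact_force: [10.4, 2.0, -7.2]
width: 0.0001
```

```bash
python3 -c "
from rel import *
go(.066,.176,.153)"
```

```text
t 6.92 tro [0.0692 0.1752 0.1568] q [ 0.142  0.249  1.741 -0.003  1.089 -0.049] w 0.0001 f tro [10.14  3.1  -7.17]
 shift tool [ 0.0017 -0.0031  0.0036] turn [ 0.0626 -0.0038  0.2981]
```

apply_moves(moves=[0,0,-0.004,0.002,0.01,0,0,0,0,-0.004,0.002,0.012,0,0,0,0,-0.004,0.002,0.012,0,0,0,0,-0.004,0.002,0.012,0,0,0,0,-0.004,0.002,0.012,0,0,0,0,-0.004,0.002,0.012,0,0,0,0,-0.004,0.002,0.012,0,0,0,0,-0.004,0.002,0.012,0,0])

```text
clock: 7.58
position: [0.5227, 0.144, 0.1553]
ee_rot: [0.013, 0.636, 0.772, 0.012]
contact_force: [7.3, 1.5, 4.1]
width: 0.0
```

```bash
python3 -c "
from rel import *
go(.066,.176,.153)"
```

```text
t 7.58 tro [0.0689 0.1751 0.1553] q [ 0.142  0.263  1.723 -0.003  1.12  -0.05 ] w 0.0 f tro [7.05 2.3  4.14]
 shift tool [ 0.0017 -0.0026  0.0022] turn [ 0.0357 -0.001   0.2985]
```

apply_moves(moves=[0,0,-0.006,0.001,0.009,0,0,0,0,-0.007,0.001,0.009,0,0,0,0,-0.007,0.001,0.009,0,0,0,0,-0.007,0.001,0.009,0,0,0,0,-0.007,0.001,0.009,0,0,0,0,-0.007,0.001,0.009,0,0,0,0,-0.007,0.001,0.009,0,0,0,0,-0.007,0.001,0.009,0,0])

```text
clock: 8.25
position: [0.5233, 0.1442, 0.1564]
ee_rot: [0.026, 0.636, 0.771, 0.03]
contact_force: [14.5, 3.9, -6.3]
width: -0.0001
```

```bash
python3 -c "
from rel import *
go(.066,.176,.153)"
```

```text
t 8.25 tro [0.0695 0.1753 0.1564] q [ 0.139  0.241  1.754  0.003  1.067 -0.053] w -0.0001 f tro [14.    5.45 -6.3 ]
 shift tool [ 0.0017 -0.0034  0.0031] turn [ 0.0786 -0.0105  0.296 ]
```

apply_moves(moves=[0,0,-0.008,0.0015,0.016,-0.001,0,0,0,-0.008,0.0015,0.016,-0.001,0,0,0,-0.008,0.0015,0.016,-0.001,0,0,0,-0.008,0.0015,0.016,-0.001,0,0,0,-0.008,0.0015,0.016,-0.001,0,0,0,-0.008,0.0015,0.016,-0.001,0,0,0,-0.008,0.0015,0.016,-0.001,0,0,0,-0.008,0.0015,0.016,-0.001,0])

```text
clock: 8.92
position: [0.5234, 0.144, 0.1564]
ee_rot: [0.029, 0.637, 0.769, 0.03]
contact_force: [15.1, 3.0, -3.3]
width: 0.0001
```

```bash
python3 -c "
from rel import *
go(.066,.176,.153)"
```

```text
t 8.92 tro [0.0696 0.1752 0.1564] q [ 0.142  0.24   1.757 -0.003  1.062 -0.044] w 0.0001 f tro [14.69  4.54 -3.3 ]
 shift tool [ 0.0019 -0.0035  0.0031] turn [ 0.0834 -0.0059  0.2925]
```

Normal force is about 15.5 N and steady. I'll keep holding it for more than a second.

apply_moves(moves=[0,0,-0.008,0.0015,0.016,-0.001,0,0,0,-0.008,0.0015,0.016,-0.001,0,0,0,-0.008,0.0015,0.016,-0.001,0,0,0,-0.008,0.0015,0.016,-0.001,0,0,0,-0.008,0.0015,0.016,-0.001,0,0,0,-0.008,0.0015,0.016,-0.001,0,0,0,-0.008,0.0015,0.016,-0.001,0,0,0,-0.008,0.0015,0.016,-0.001,0])

```text
clock: 9.58
position: [0.5235, 0.1439, 0.1565]
ee_rot: [0.032, 0.639, 0.768, 0.029]
contact_force: [15.8, 3.9, -5.0]
width: 0.0001
```

```bash
python3 -c "
from rel import *
go(.066,.176,.153);save('top','top2.png')
im=load('top2')['image'][130:290,110:310,::-1];cv2.imwrite('pics/z3.png',cv2.resize(im,None,fx=3.3,fy=3.3,interpolation=cv2.INTER_CUBIC))"
```

```text
t 9.58 tro [0.0697 0.175  0.1565] q [ 0.146  0.239  1.758 -0.009  1.058 -0.034] w 0.0001 f tro [15.27  5.57 -4.98]
 shift tool [ 0.002  -0.0035  0.0031] turn [ 0.0872 -0.0011  0.2894]
```

View pics/z3.png

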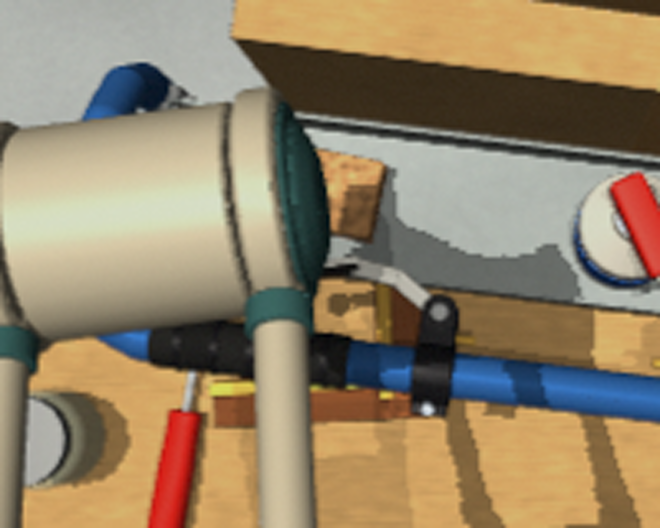

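apply_moves(moves=[0,0,-0.0075,0.0015,0.016,0,0,0,0,-0.0075,0.0015,0.016,0,0,0,0,-0.0075,0.0015,0.016,0,0,0,0,-0.0075,0.0015,0.016,0,0,0,0,-0.0075,0.0015,0.016,0,0,0,0,-0.0075,0.0015,0.016,0,0,0,0,-0.0075,0.0015,0.016,0,0,0,0,-0.0075,0.0015,0.016,0,0])

```text
clock: 10.3
position: [0.5233, 0.1439, 0.1563]
ee_rot: [0.029, 0.639, 0.768, 0.028]
contact_force: [14.0, 2.8, -4.3]
width: 0.0001
```

```bash
python3 -c "
from rel import *
go(.11,.163,.155)"
```

```text
t 10.3 tro [0.0696 0.175  0.1563] q [ 0.144  0.241  1.754 -0.006  1.065 -0.035] w 0.0001 f tro [13.67  4.22 -4.27]
 shift tool [-0.023   0.0351  0.0043] turn [ 0.081  -0.0033  0.2873]
```

apply_moves(moves=[0,0,0.002,0,0.005,0,0,0,-0.001,0.004,0,0.01,0,0.03,0,-0.002,0.005,0,0.01,0,0.04,0,-0.002,0.006,0,0.01,0,0.04,0,-0.002,0.006,0,0.01,0,0.04,0,-0.002,0.006,0,0.01,0,0.04,0,-0.002,0.006,0,0.01,0,0.04,0,-0.002,0.006,0,0.01,0,0.04])

```text
clock: 10.97
position: [0.5626, 0.1312, 0.1588]
ee_rot: [-0.001, 0.74, 0.673, -0.004]
contact_force: [0.3, 0.2, 0.9]
width: -0.0003
```

```bash
python3 -c "
from rel import *
go(.12,.163,.155)"
```

```text
t 10.97 tro [0.11   0.1666 0.1588] q [ 0.11   0.333  1.608 -0.003  1.208  0.207] w -0.0003 f tro [0.23 0.24 0.87]
 shift tool [-0.0037  0.01    0.0038] turn [-0.0068  0.0042  0.0104]
```

Free of the lever. I'll back off and lift.

apply_moves(moves=[0,0,0.004,0,0,0,0,0,0,0.005,-0.004,0,0,0,0,0,0.003,-0.014,0,0,0,0,0,0,-0.022,0,0,0,0,0,0,-0.024,0,0,0,0,0,0,-0.024,0,0,0,0,0,0,-0.024,0,0,0,0,0,0,-0.012,0,0,0])

```text
clock: 11.63
position: [0.5688, 0.1299, 0.2821]
ee_rot: [-0.01, 0.737, 0.675, -0.015]
contact_force: [0.3, 0.3, -0.3]
width: 0.0001
```

```bash
python3 -c "
from rel import *
go(.125,-.161,.28)
save('side','side3.png')
im=load('side3')['image'][60:270,180:390,::-1];cv2.imwrite('pics/z4.png',cv2.resize(im,None,fx=2.8,fy=2.8,interpolation=cv2.INTER_CUBIC))"
```

```text
t 11.63 tro [0.1163 0.1659 0.2821] q [ 0.107  0.286  1.366 -0.002  1.525  0.194] w 0.0001 f tro [ 0.23  0.31 -0.26]
 shift tool [-0.327   0.0029  0.005 ] turn [-0.0349  0.0093  0.0182]
```

View pics/z4.png

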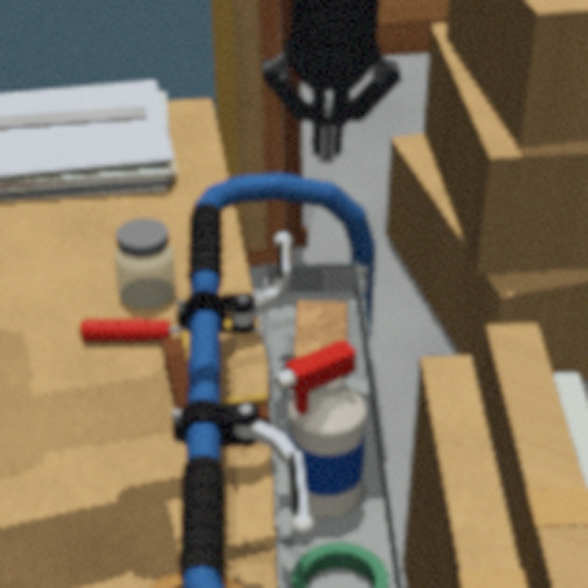

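The left lever has sprung back out. Now I'll move across above the spray bottle to the right lever.

apply_moves(moves=[0,-0.02,0,0,-0.012,0.004,0.008,0,-0.03,0,0,-0.01,0.003,0.006,0,-0.036,0,0,-0.008,0.002,0.004,0,-0.036,0,0,0,0,0,0,-0.036,0,0,0,0,0,0,-0.036,0,0,0,0,0,0,-0.036,0,0,0,0,0,0,-0.036,0,0,0,0,0])

```text
clock: 12.35
position: [0.5387, -0.1339, 0.2812]
ee_rot: [-0.006, 0.736, 0.677, 0.0]
contact_force: [0.7, -0.8, -0.4]
width: 0.0002
```

```bash
python3 -c "
from rel import *
go(.122,-.161,.28)"
```

```text
t 12.35 tro [ 0.1141 -0.0996  0.2812] q [-0.373  0.227  1.45   0.006  1.475 -0.291] w 0.0002 f tro [ 0.78 -0.68 -0.41]
 shift tool [-0.0616  0.0065  0.0006] turn [-0.0079 -0.0082  0.023 ]
```

apply_moves(moves=[0,-0.025,0.002,0,-0.004,-0.004,0.01,0,-0.015,0.002,0,-0.003,-0.003,0.007,0,-0.01,0.002,0,0,0,0.004,0,-0.004,0,0,0,0,0,0,-0.001,0,0.006,0,0,0,0,0,0,0.012,0,0,0,0,0,0,0.012,0,0,0,0,0,0,0.006,0,0,0])

```text
clock: 13.02
position: [0.5346, -0.1947, 0.24]
ee_rot: [-0.004, 0.744, 0.669, -0.002]
contact_force: [0.0, 0.5, -0.4]
width: -0.0
```

```bash
python3 -c "
from rel import *
go(.118,-.161,.155)"
```

```text
t 13.02 tro [ 0.1164 -0.1605  0.24  ] q [-0.471  0.267  1.496 -0.     1.388 -0.365] w -0.0 f tro [-0.01  0.48 -0.43]
 shift tool [-0.0007  0.0023  0.085 ] turn [-0.0089 -0.003  -0.0006]
```

apply_moves(moves=[0,0,0.001,0.008,-0.004,-0.002,0,0,0,0.001,0.013,-0.003,-0.001,0,0,0,0,0.016,0,0,0,0,0,0,0.014,0,0,0,0,0,0,0.01,0,0,0,0,0,0,0.006,0,0,0,0,0,0,0.003,0,0,0,0,0,0,0,0,0,0])

```text
clock: 13.68
position: [0.536, -0.1861, 0.1636]
ee_rot: [-0.003, 0.74, 0.672, 0.0]
contact_force: [1.1, 0.4, -0.2]
width: -0.0003
```

```bash
python3 -c "
from rel import *
go(.095,-.161,.155)
save('side','side4.png')
im=load('side4')['image'][100:300,180:380,::-1];cv2.imwrite('pics/z5.png',cv2.resize(im,None,fx=2.9,fy=2.9,interpolation=cv2.INTER_CUBIC))"
```

```text
t 13.68 tro [ 0.117  -0.1518  0.1636] q [-0.458  0.313  1.626  0.003  1.209 -0.364] w -0.0003 f tro [ 1.01  0.51 -0.25]
 shift tool [-0.009  -0.022   0.0087] turn [-0.0044 -0.0043  0.0098]
```

View pics/z5.png

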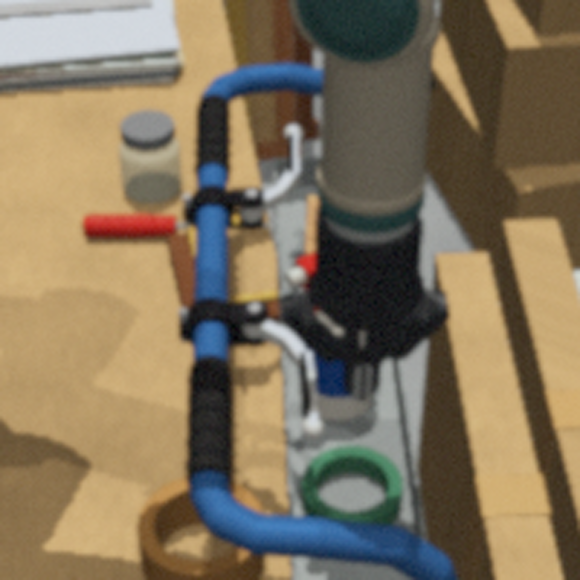

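The fingers, near (360,375) in the zoom, are beyond the right blade. The approach is on course, and I'll correct the y drift on the way in.

apply_moves(moves=[0,-0.003,-0.002,0.003,-0.002,-0.002,0.005,0,-0.003,-0.002,0.003,-0.002,-0.002,0.004,0,-0.002,-0.003,0.002,0,0,0,0,-0.001,-0.003,0.001,0,0,0,0,0,-0.003,0,0,0,0,0,0,-0.003,0,0,0,0,0,0,-0.003,0,0,0,0,0,0,-0.003,0,0,0,0])

```text
clock: 14.4
position: [0.5133, -0.1949, 0.157]
ee_rot: [0.004, 0.744, 0.669, 0.001]
contact_force: [2.0, 0.1, -0.3]
width: 0.0001
```

```bash
python3 -c "
from rel import *
go(.0915,-.161,.155)"
```

```text
t 14.4 tro [ 0.0953 -0.163   0.157 ] q [-0.49   0.286  1.685 -0.     1.164 -0.383] w 0.0001 f tro [ 1.99  0.28 -0.34]
 shift tool [ 0.002  -0.0038  0.002 ] turn [ 0.0069  0.0029 -0.0004]
```

apply_moves(moves=[0,-0.001,-0.003,0.001,0.004,0.002,0.025,0,-0.001,-0.003,0.001,0.003,0.001,0.03,0,-0.0015,-0.003,0,0.002,0,0.03,0,-0.0015,-0.003,0,0.001,0,0.03,0,-0.0015,-0.003,0,0,0,0.03,0,-0.0015,-0.003,0,0,0,0.03,0,-0.0015,-0.003,0,0,0,0.03,0,-0.0015,-0.003,0,0,0,0.025])

```text
clock: 15.07
position: [0.4941, -0.2033, 0.157]
ee_rot: [0.006, 0.821, 0.571, 0.006]
contact_force: [2.8, 0.0, -2.5]
width: 0.0001
```

```bash
python3 -c "
from rel import *
go(.0743,-.1725,.155)"
```

```text
t 15.07 tro [ 0.0771 -0.1733  0.157 ] q [-0.524  0.26   1.723  0.005  1.142 -0.169] w 0.0001 f tro [ 2.79  0.34 -2.49]
 shift tool [ 0.0001 -0.003   0.002 ] turn [ 0.0172  0.0003 -0.2507]
```

apply_moves(moves=[0,0,-0.003,0.001,0.006,0,0,0,0,-0.003,0.001,0.006,0,0,0,0,-0.003,0.001,0.006,0,0,0,0,-0.003,0.001,0.006,0,0,0,0,-0.003,0.001,0.006,0,0,0,0,-0.003,0.001,0.006,0,0,0,0,-0.003,0.001,0.006,0,0,0,0,-0.003,0.001,0.006,0,0])

```text
clock: 15.73
position: [0.4905, -0.2037, 0.1568]
ee_rot: [0.007, 0.822, 0.57, 0.004]
contact_force: [7.1, -2.4, -0.0]
width: -0.0003
```

```bash
python3 -c "
from rel import *
go(.0743,-.1725,.155)"
```

```text
t 15.73 tro [ 0.0735 -0.1741  0.1568] q [-0.526  0.256  1.729  0.002  1.14  -0.168] w -0.0003 f tro [ 7.36 -1.66 -0.04]
 shift tool [0.0018 0.0003 0.0018] turn [ 0.016   0.0031 -0.2532]
```

apply_moves(moves=[0,0,-0.004,0.0012,0.009,0,0,0,0,-0.005,0.0012,0.011,0,0,0,0,-0.006,0.0012,0.013,0,0,0,0,-0.007,0.0015,0.014,0,0,0,0,-0.007,0.0015,0.014,0,0,0,0,-0.007,0.0015,0.014,0,0,0,0,-0.007,0.0015,0.014,0,0,0,0,-0.007,0.0015,0.014,0,0])

```text
clock: 16.4
position: [0.4903, -0.2037, 0.157]
ee_rot: [0.009, 0.823, 0.568, 0.005]
contact_force: [14.3, -3.7, -2.7]
width: -0.0004
```

```bash
python3 -c "
from rel import *
go(.0743,-.1725,.155)"
```

```text
t 16.4 tro [ 0.0734 -0.1742  0.157 ] q [-0.526  0.253  1.733  0.002  1.135 -0.165] w -0.0004 f tro [14.58 -2.18 -2.65]
 shift tool [0.0019 0.0004 0.002 ] turn [ 0.0204  0.0039 -0.2563]
```

The lever is on its stop at about 14.7 N normal. It did not travel further as the force went up. I'll hold here.

apply_moves(moves=[0,0,-0.007,0.0015,0.014,0,0,0,0,-0.007,0.0015,0.014,0,0,0,0,-0.007,0.0015,0.014,0,0,0,0,-0.007,0.0015,0.014,0,0,0,0,-0.007,0.0015,0.014,0,0,0,0,-0.007,0.0015,0.014,0,0,0,0,-0.007,0.0015,0.014,0,0,0,0,-0.007,0.0015,0.014,0,0])

```text
clock: 17.07
position: [0.4904, -0.2038, 0.1571]
ee_rot: [0.012, 0.824, 0.567, 0.008]
contact_force: [13.7, -3.9, -3.3]
width: -0.0001
```

apply_moves(moves=[0,0,-0.007,0.0015,0.014,0,0,0,0,-0.007,0.0015,0.014,0,0,0,0,-0.007,0.0015,0.014,0,0,0,0,-0.007,0.0015,0.014,0,0,0,0,-0.007,0.0015,0.014,0,0,0,0,-0.007,0.0015,0.014,0,0,0,0,-0.007,0.0015,0.014,0,0,0,0,-0.007,0.0015,0.014,0,0])

```text
clock: 17.73
position: [0.4905, -0.2039, 0.1572]
ee_rot: [0.015, 0.825, 0.565, 0.01]
contact_force: [13.3, -3.9, -2.3]
width: 0.0001
```

```bash
python3 -c "
from rel import *
go(.0743,-.1725,.155)"
```

```text
t 17.73 tro [ 0.0736 -0.1743  0.1572] q [-0.528  0.246  1.743  0.005  1.118 -0.161] w 0.0001 f tro [13.65 -2.48 -2.28]
 shift tool [0.0019 0.0001 0.0022] turn [ 0.0351  0.0057 -0.2634]
```

apply_moves(moves=[0,0,-0.0075,0.0015,0.014,0,0,0,0,-0.0075,0.0015,0.014,0,0,0,0,-0.0075,0.0015,0.014,0,0,0,0,-0.0075,0.0015,0.014,0,0,0,0,-0.0075,0.0015,0.014,0,0,0,0,-0.0075,0.0015,0.014,0,0,0,0,-0.0075,0.0015,0.014,0,0,0,0,-0.0075,0.0015,0.014,0,0])

```text
clock: 18.4
position: [0.4908, -0.2041, 0.1574]
ee_rot: [0.021, 0.826, 0.563, 0.014]
contact_force: [15.1, -4.7, -3.0]
width: 0.0
```

apply_moves(moves=[0,0,0.002,0,0.004,0,0,0,0.001,0.004,0,0.006,0,-0.03,0,0.0015,0.005,0,0.006,0,-0.035,0,0.0015,0.006,0,0.006,0,-0.035,0,0.0015,0.006,0,0.006,0,-0.035,0,0.0015,0.006,0,0.006,0,-0.035,0,0.0015,0.006,0,0.006,0,-0.035,0,0.0015,0.006,0,0,0,-0.03])

```text
clock: 19.07
position: [0.5284, -0.1985, 0.1564]
ee_rot: [-0.005, 0.751, 0.66, -0.001]
contact_force: [0.5, -0.1, -0.3]
width: 0.0003
```

```bash
python3 -c "
from rel import *
go(.12,-.161,.155)"
```

```text
t 19.07 tro [ 0.1107 -0.1649  0.1564] q [-0.484  0.317  1.64   0.003  1.195 -0.357] w 0.0003 f tro [ 0.49 -0.   -0.3 ]
 shift tool [0.0041 0.0092 0.0014] turn [-0.0081 -0.0057 -0.0222]
```

apply_moves(moves=[0,0,0.004,0,0,0,0,0,0,0.005,-0.004,0,0,0,0,0,0.003,-0.014,0,0,0,0,0,0,-0.022,0,0,0,0,0,0,-0.024,0,0,0,0,0,0,-0.026,0,0,0,0,0,0,-0.026,0,0,0,0,0,0,-0.02,0,0,0])

```text
clock: 19.73
position: [0.5338, -0.1963, 0.2892]
ee_rot: [-0.022, 0.752, 0.659, -0.008]
contact_force: [0.3, -1.2, 0.1]
width: 0.0003
```

apply_moves(moves=[0,0,-0.015,-0.005,-0.01,0,0,0,0,-0.03,0,-0.01,0,0,0,0,-0.035,0,0,0,0,0,0,-0.035,0,0,0,0,0,0,-0.035,0,0,0,0,0,0,-0.03,0,0,0,0,0,0,-0.015,0,0,0,0,0,0,0,0,0,0,0])

```text
clock: 20.4
position: [0.3311, -0.1674, 0.3036]
ee_rot: [-0.014, 0.753, 0.658, -0.002]
contact_force: [-1.1, -0.6, 0.5]
width: 0.0
```

apply_moves(moves=[0,0,0,0,0,0,0,0,0,0,0,0,0,0,0,0,0,0,0,0,0,0,0,0,0,0,0,0,0,0,0,0,0,0,0,0,0,0,0,0,0,0,0,0,0,0,0,0,0,0,0,0,0,0,0,0])

```text
clock: 21.07
position: [0.3343, -0.168, 0.3036]
ee_rot: [-0.015, 0.753, 0.658, -0.001]
contact_force: [0.1, -0.5, 0.9]
width: 0.0001
```

```bash
python3 -c "
from rel import *
go(-.05,-.161,.28)
for n in('side','top'): save(n,n+'5.png')
d=load('top5')
im=np.vstack([cv2.resize(load('side5')['image'][90:290,170:400],(460,400)),cv2.resize(d['image'][140:300,110:450],(460,200))])[:,:,::-1];cv2.imwrite('pics/z6.png',im)"
```

```text
t 21.07 tro [-0.0855 -0.1551  0.3036] q [-0.656 -0.057  1.717  0.003  1.511 -0.52 ] w 0.0001 f tro [ 0.12 -0.54  0.94]
 shift tool [-0.0053  0.0363  0.0226] turn [-0.0237 -0.0179 -0.0298]
```

View pics/z6.png

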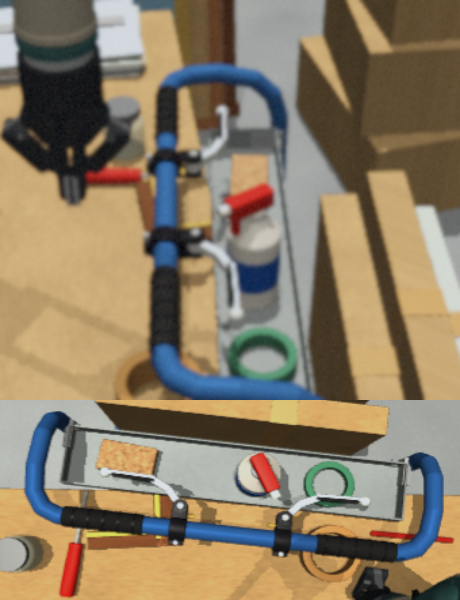

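Both levers are out, with the balls at about (105,472) and (363,500) in the lower half of the picture. The bystanders are where they started, and the gripper is high and on the robot's side of the bar. Handing the job in.

```bash
python3 -c "
from h import *
a=load('top0')['image'].astype(int);b=load('top5')['image'].astype(int)
D=np.abs(a-b).sum(2)>120;print('changed px in tray/lever area',D[160:235,150:420].sum())
print(workorder.sign_off())"
```

```text
changed px in tray/lever area 0
the job is handed in; nothing more can be done
None
```

I pressed both brake levers with the backs of the closed fingers from their outer faces, the left one first and then the right. The job was handed in at about 21 s of the 64 s allowed.

| Lever | Normal push at the stop | Held for | Behaviour at the stop |
|---|---|---|---|
| Left | about 14–16 N | about 2 s | finger moved less than 1 mm as the push rose |
| Right | about 14–16 N | about 2 s | finger moved less than 1 mm as the push rose |

- **Forces:** I could only read them at the end of each 0.67 s move, so values in between were not seen. The tool tilted up to about 5° under load. It also put up to 7 N of vertical friction on the left lever, and about 3 N on the right.
- **Stop position:** where the finger came to rest matched the expected stop points to about 1–2 mm.
- **Last checks:** after I let go, the pictures show both levers out. The tray and lever area in the top view had no changed pixels compared with the start. The table items looked unmoved to the eye. The robot is clear on its own side of the bar at a height of about 0.30 m, with no contact force beyond sensor noise (about 1 N).
- **Failures:** none of the checks failed or disagreed.

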